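Take the stacked card-feed parts apart into their nests

TASK

The parts of the card-feed unit stand stacked on the bench. Take the stack apart from the top down, one part at a time, and set each part down upright and flat inside the rim of the empty nest made for its shape and size (small round, large round, square, oblong). Put the parts down rather than dropping them, do not tip any over, and leave the spray can and the screwdriver where they are.

Things in the scene. Friction and masses are not known exactly. Their poses are not given: they have to be found in the camera images.
- bush: Small plain brass cylinder, 22 mm diameter, 28 mm high, about 60 g; top of the stack. Origin: centre of its underside, z up.
- roller: Black rubber roller with a steel disc on its top, a cylinder 40 mm in diameter, 26 mm high, about 80 g; under the bush. Origin: centre of its underside, z up.
- housing: Square aluminium bearing housing, 50 x 50 mm, 26 mm high, a dark screw at each top corner, about 150 g; under the roller. Origin: centre of its underside, x and y along its sides, z up.
- plate: Dark metal base plate, 120 mm long (its x), 54 mm wide (its y), 22 mm thick, about 360 g; the bottom of the stack, lying on the table; the housing may stand off its middle. Origin: centre of its underside, z up.
- bush_nest: A fixed nest: a low tray with a grey floor and a thin black rim, round, 38 mm inside, 46 mm outside diameter. Floor 3 mm above the table, rim 4 mm thick, its top 7 mm above the table; the inside is 8 mm larger all round than the part. Origin: centre of the underside, at table height. For the bush.
- roller_nest: A fixed nest: a low tray with a grey floor and a thin black rim, round, 56 mm inside, 64 mm outside diameter. Floor 3 mm above the table, rim 4 mm thick, its top 7 mm above the table; the inside is 8 mm larger all round than the part. Origin: centre of the underside, at table height. For the roller.
- housing_nest: A fixed nest: a low tray with a grey floor and a thin black rim, square, 66 x 66 mm inside, 74 x 74 mm outside. Floor 3 mm above the table, rim 4 mm thick, its top 7 mm above the table; the inside is 8 mm larger all round than the part. Origin: centre of the underside, at table height. For the housing; x and y along its sides.
- plate_nest: A fixed nest: a low tray with a grey floor and a thin black rim, oblong, 136 (its x) x 70 mm (its y) inside, 144 x 78 mm outside. Floor 3 mm above the table, rim 4 mm thick, its top 7 mm above the table; the inside is 8 mm larger all round than the part. Origin: centre of the underside, at table height. For the plate, whose long side lies along the nest's long side, either way round.
- spray_can: Bystander: upright spray can, 52 mm diameter, 170 mm high, with a yellow label, loose. Origin: centre of its underside.
- screwdriver: Bystander: screwdriver about 170 mm long with a red handle, lying loose on the table. Its x runs along it, tip to +x.
Things that resemble listed ones, but are neither listed nor needed, are in the scene too. Leave any blue look-alike of the plate alone.

How it is judged:
On the way, in this order (a step that is already met when the one before it is completed fails the run):
1. the small brass bush lies flat in its own nest, released (horizontal distance between bush and bush_nest below 0.012 m and z of bush in the frame of bush_nest below 0.0045 m and angle between bush's own z axis and vertical below 0.05 rad and contact force between the fingers and bush below 0.2 N and linear speed of bush below 0.02 m/s), for 0.2 s.
2. the rubber roller lies flat in its own nest, released (horizontal distance between roller and roller_nest below 0.012 m and z of roller in the frame of roller_nest below 0.0045 m and angle between roller's own z axis and vertical below 0.05 rad and contact force between the fingers and roller below 0.2 N and linear speed of roller below 0.02 m/s), for 0.2 s.
3. the square housing lies flat in its own nest, released (horizontal distance between housing and housing_nest below 0.012 m and z of housing in the frame of housing_nest below 0.0045 m and angle between housing's own z axis and vertical below 0.05 rad and contact force between the fingers and housing below 0.2 N and linear speed of housing below 0.02 m/s), for 0.2 s.
4. the long base plate lies flat in its own nest, released (horizontal distance between plate and plate_nest below 0.012 m and z of plate in the frame of plate_nest below 0.0045 m and angle between plate's own z axis and vertical below 0.05 rad and angle between the x axis of plate and the x axis of plate_nest, either way round below 0.2 rad and contact force between the fingers and plate below 0.2 N and linear speed of plate below 0.02 m/s), for 0.2 s.
At the end, for the whole second after the job is handed in: All four parts lie flat and upright inside the rims of their own nests (centre within 12 mm of the nest's centre, underside less than 4.5 mm above the table, tilt under 0.05 rad; the plate's long side within 0.2 rad of the nest's), released and at rest (under 0.02 m/s) (all of step 1 and all of step 2 and all of step 3 and all of step 4); the robot touches nothing.
It fails at once if a part of the stack is tipped over (tilted more than 0.7 rad) (angle between any of bush, roller, housing, plate's own z axis and vertical above 0.7 rad).
It fails at once if a part is dropped into its nest (falling free more than 25 mm above the nest's floor) ((contact force between bush and anything else below 0.001 N and z of bush in the frame of bush_nest above 0.028 m and horizontal distance between bush and bush_nest below 0.03 m) or (contact force between roller and anything else below 0.001 N and z of roller in the frame of roller_nest above 0.028 m and horizontal distance between roller and roller_nest below 0.03 m) or (contact force between housing and anything else below 0.001 N and z of housing in the frame of housing_nest above 0.028 m and horizontal distance between housing and housing_nest below 0.03 m) or (contact force between plate and anything else below 0.001 N and z of plate in the frame of plate_nest above 0.028 m and horizontal distance between plate and plate_nest below 0.03 m)).
It fails at once if the spray can or the screwdriver is moved more than 30 mm (distance of any of spray_can, screwdriver from where it was at the start of the episode above 0.03 m).
It also fails if it takes over 109 s, if anything falls off the work surface, if the arm or the gripper's body presses on something with over 40 N, if the wrist force passes 120 N, or if a joint passes its speed limit or range.

ROBOT

A 6-joint arm with a two-finger parallel gripper is mounted at the origin on the work surface. World frame = base frame: x ahead of the robot, y to its left, z up, the work surface at z = 0. Lengths are in m, angles in rad, forces in N, time in s.
With the tool pointing down it reaches from about 0.25 to 0.775 m from the base axis. Payload 4 kg.
Tool frame: the origin (TCP) lies midway between the tips of the shut fingers; the grasp point (between the pads) lies hold_point_z behind it (hold_point_z is the distance from the TCP to the grasp point, in m); z points along the fingers, y is the line along which they close (so a half turn about z gives the same grasp; the last joint's range is limited). The gripper opens to 85 mm and grips with 20 to 120 N. Pads are 22 mm wide; open, the fingers measure 114 mm over their backs; the gripper's body (76 mm by 85 mm) begins 54 mm behind the grasp point. The pads swing forward as they close: fully open they stand 13 mm farther back than shut.
Start: joints at [1.22, 0.087, 1.371, -0, 1.684, -0.103], TCP at [0.135, 0.533, 0.231] pointing down, gripper open.
Joint ranges: [-3.1, 3.1], [-0.76, 2.03], [0.27, 2.55], [-1.08, 4.22], [0.17, 2.65], [-2.57, 2.57]. Speed limits (rad/s): [2.79, 2.79, 3.14, 3.14, 3.14, 3.14].

INTERFACE

Orientations are given as a rotation vector (axis times angle).
In Python, from plant import state, camera, close_job, hold_point_z gives the robot as it stands.
- The arm moves only by the shell command python3 -m pendant 'ROWS' [FORCE]. ROWS is JSON, a list of rows, each a list of 7 numbers: the shift along the tool's x, y, z in cm, then the turn, a rotation vector about the tool's x, y, z in rad, then the finger opening in cm, from 0 to 8.54. A call has exactly 8 rows; each row shifts and turns the commanded pose from where the row before left it, along the tool's axes as they then stand; what a row does not reach is not made up. A row lasts 1/8 s, in which the tool goes at most 62.5 mm and 10.7 degrees, less where a joint would pass 70% of its speed; a pose out of reach is approached as far as the arm can. A call is refused whole if a number of a shift passes 6.25 or a number of a turn 0.188, either way. A call with a gripper value outside its range is refused whole. The fingers move at their own pace and stop on an object; FORCE is the grip in N (left out, the last holds). Time passes only in rows, so rows that do not move let the fingers close, or fill a call up. It gives the time, the measured TCP pose, the force, the opening and the grip force at its end, in the units of the state.
- state(): the state, without advancing time (a new reading comes with each control period).
- camera(name): name is "scene" or "top" or "wrist"; returns a dict with "img" (420x560x3 uint8, red, green, blue), "z_map" (420x560 float32, m along the optical axis (not along the pixel's ray), 0 where there is no reading), "vfov" (degrees; the focal length in pixels is half the picture's height over the tangent of half this angle, whatever the lens; pixels are square), "cx", "cy" (the principal point, pixels), "R" (3x3) and "t" (3): a world point X has camera coordinates R X + t. Camera axes: x right, y down, z forward; pixel columns grow to the right and rows downward; lengths in m; the calibration is good to about 2 mm. The wrist camera is an equidistant fisheye: a pixel r from the principal point sees the ray r / f radians off the axis. A picture is of the moment at which its call begins.
- close_job(): hands the job in; it is judged then, once.
The state is a dict: "clock": time; "joint_pos": joint angles; "dq": joint speeds; "joint_torque": joint torques, N m; "tool_pos": TCP position; "eef_rot": TCP orientation; "contact_force": force on the tool from outside, world axes, zero at the start; "wrist_torque": the same for the moment, N m; "gripper_width": finger opening in m; "grip_force": force on a finger pad.
Only numpy, scipy, OpenCV 4.12 (cv2) and the standard library are available. Lean on these libraries where they do the work, as an engineer would, in place of code of your own. Each camera call takes 0.05 s, during which the arm holds its last target. There are 200 camera calls.

## Working session

There is one attempt and no reset: what is moved stays moved. The work goes in short steps, Python scripts to look and compute and a shell command to move; the robot and the scene stay as the last step left them, time stands still between calls to the robot, and variables do not carry over. Pictures are saved under pics/ and viewed, at most 14 in all, crops included, and the job is handed in when it is done.

```bash
ls; mkdir -p pics
python3 - <<'E'
from plant import state,camera,hold_point_z
import cv2,numpy as np
print(state(),hold_point_z)
for n in ("scene","top"):
    c=camera(n); cv2.imwrite(f"pics/{n}0.png",c["img"][:,:,::-1]); np.savez(f"{n}0.npz",**c)
    print(n,c["vfov"],c["cx"],c["cy"],c["R"].round(3).tolist(),c["t"])
E
```

```text
pics
{'clock': 0.0, 'joint_pos': array([ 1.21992150e+00,  8.79783543e-02,  1.37228912e+00,  1.56402695e-05,
        1.68356443e+00, -1.03133947e-01]), 'dq': array([ 3.75764664e-06, -1.70961669e-03,  3.43124143e-04,  7.33582148e-04,
        6.13308281e-04, -8.76739281e-04]), 'joint_torque': array([-4.21821214e-04, -3.51856971e+01, -3.13274682e+01, -1.61761591e-04,
        1.07091255e-02,  2.20431212e-05]), 'tool_pos': array([0.13471457, 0.53273614, 0.23010865]), 'eef_rot': array([-0.38808896, -3.11700469,  0.00342111]), 'contact_force': array([-0.21980314,  0.18799562, -0.26510891]), 'wrist_torque': array([-0.0311401 ,  0.03405828,  0.01768726]), 'grip_force': 0.0, 'gripper_width': 0.08557234595223132} 0.0187
scene 53.52378405459862 284.6426919805946 205.8713143722592 [[0.387, 0.922, 0.012], [0.785, -0.323, -0.528], [-0.483, 0.214, -0.849]] [-0.27689462 -0.36872711  1.20785631]
top 55.361691178370556 287.0913157083822 207.8095977134254 [[-0.011, -1.0, 0.023], [-0.996, 0.009, -0.084], [0.083, -0.024, -0.996]] [0.07038024 0.52616175 0.9315652 ]
```

View pics/scene0.png

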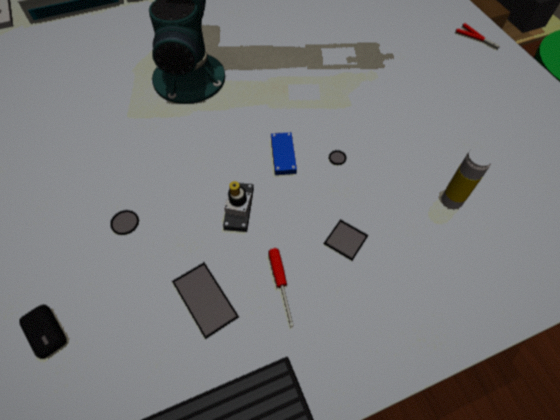

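View pics/top0.png

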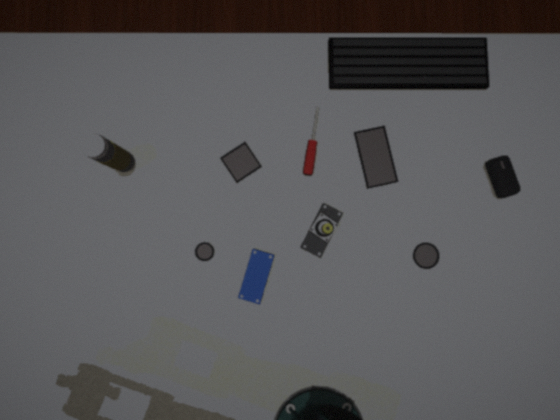

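Scene: the stack is at scene (237,205) and top (322,230). In the top view the nests are small round (204,251), large round (426,255), square (241,162) and oblong (376,157). Candidates for the plate: the dark plate under the stack at top (322,230), the blue look-alike (256,276), which I leave alone, the black device (502,176) and the rack (408,62). I choose the dark plate with the stack on it.

```bash
cat > h.py <<'E'
import numpy as np,cv2
def load(n): return dict(np.load(n))
def cloud(c):
    H,W=c["z_map"].shape; f=H/2/np.tan(np.radians(c["vfov"])/2)
    v,u=np.mgrid[:H,:W]; z=c["z_map"].astype(float)
    P=np.stack([(u-c["cx"])/f*z,(v-c["cy"])/f*z,z],-1)
    return (P-c["t"])@c["R"]
def ray(c,px,h):
    H=c["z_map"].shape[0]; f=H/2/np.tan(np.radians(c["vfov"])/2)
    px=np.atleast_2d(px).astype(float)
    d=np.c_[(px-[float(c["cx"]),float(c["cy"])])/f,np.ones(len(px))]@c["R"]
    o=-c["R"].T@c["t"]
    return (o+d*((h-o[2])/d[:,2])[:,None])
def rect(p):
    (x,y),(w,h),a=cv2.minAreaRect((p[:,:2]*1000).astype(np.float32))
    if w<h: w,h,a=h,w,a+90
    return round(x,1),round(y,1),round(w,1),round(h,1),round((a+90)%180-90,1)
E
python3 - <<'E'
from h import *
c=load("top0.npz"); X=cloud(c); img=c["img"]
print("table z",[X[v,u,2].round(4) for u,v in((150,220),(450,300),(280,100))])
g=img.max(2); print("grey table",g[220,150],"nest",img[157,376],"rim")
hsv=cv2.cvtColor(img,cv2.COLOR_RGB2HSV)
for n,(u,v) in dict(bush=(204,251),roller=(426,255),housing=(241,162),plate=(376,157)).items():
    m=(g<115).astype(np.uint8)
    k,l,s,_=cv2.connectedComponentsWithStats(m); i=l[v,u]
    cn=max(cv2.findContours((l==i).astype(np.uint8),0,1)[0],key=cv2.contourArea)[:,0]
    print(n+"_nest",i,s[i],rect(ray(c,cn,.007)))
win=np.zeros(g.shape,bool); win[195:265,290:352]=1
for n,a,b in(("plate",.014,.03),("housing",.04,.055),("roller",.066,.082),("bush",.094,.11)):
    m=win&(X[...,2]>a)&(X[...,2]<b); p=X[m]
    if len(p)>4: print(n,len(p),p.mean(0).round(4),rect(p))
vs,us=np.where(win&(hsv[...,1]>110)&(hsv[...,0]>18)&(hsv[...,0]<40)); q=np.c_[us,vs]
print("bush col",len(q),rect(ray(c,q,.102)))
s=load("scene0.npz"); Y=cloud(s); W=np.zeros(g.shape,bool); W[175:235,215:260]=1
for n,a,b in(("plate",.014,.03),("housing",.04,.055),("roller",.066,.082),("bush",.094,.11)):
    m=W&(Y[...,2]>a)&(Y[...,2]<b); p=Y[m]
    if len(p)>4: print("sc",n,len(p),p.mean(0).round(4),rect(p))
A=cv2.resize(img[180:280,270:370,::-1],None,fx=4,fy=4,interpolation=2)
B=cv2.resize(s["img"][160:260,190:290,::-1],None,fx=4,fy=4,interpolation=2)
cv2.imwrite("pics/crop1.png",np.clip(np.hstack([A,B])*1.5,0,255))
E
```

```text
table z [np.float64(0.0009), np.float64(0.003), np.float64(-0.0029)]
grey table 106 nest [59 56 55] rim
bush_nest 1 [     0      0    560    420 235200] (538.5, 64.4, 1411.7, 1032.5, -89.8)
roller_nest 1 [     0      0    560    420 235200] (538.5, 64.4, 1411.7, 1032.5, -89.8)
housing_nest 1 [     0      0    560    420 235200] (538.5, 64.4, 1411.7, 1032.5, -89.8)
plate_nest 1 [     0      0    560    420 235200] (538.5, 64.4, 1411.7, 1032.5, -89.8)
plate 674 [ 0.4702 -0.0137  0.0219] (475.4, -16.4, 120.1, 54.5, -27.6)
housing 211 [ 0.4803 -0.0171  0.0476] (480.1, -19.0, 49.7, 49.7, 55.1)
roller 162 [ 0.4796 -0.0145  0.0738] (479.6, -17.4, 38.8, 38.1, 89.2)
bush 85 [ 0.476  -0.0203  0.1018] (476.3, -20.3, 20.0, 19.9, 2.0)
bush col 48 (475.3, -19.2, 18.5, 18.4, -45.8)
sc plate 486 [ 0.496  -0.0219  0.0231] (472.7, -14.0, 123.9, 53.8, -28.6)
sc housing 240 [ 0.4908 -0.0197  0.0485] (479.2, -17.1, 50.9, 50.5, -35.4)
sc roller 182 [ 0.4842 -0.0158  0.0749] (479.4, -15.1, 39.8, 36.4, -84.1)
sc bush 94 [ 0.4758 -0.0187  0.1022] (474.2, -17.8, 22.8, 21.3, -26.1)[ WARN:0@0.179] global loadsave.cpp:1063 imwrite_ Unsupported depth image for selected encoder is fallbacked to CV_8U.
```

View pics/crop1.png

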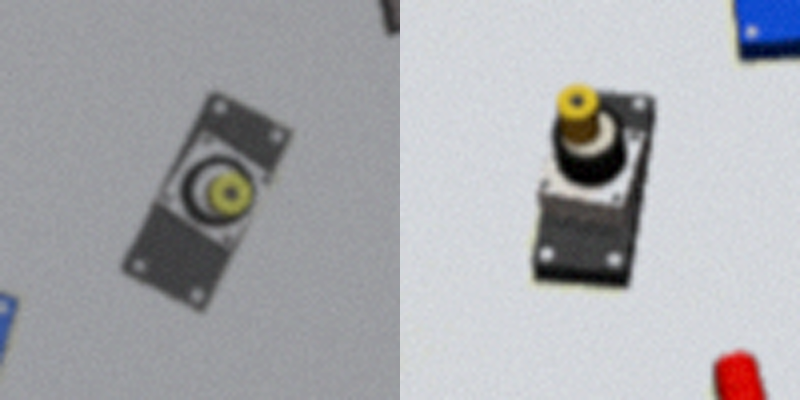

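The crop confirms it: the brass bush, the black roller with its steel disc, the square housing and the dark plate, with the blue plate separate at lower left. Next I measure the nests in both views.

```bash
cat >> h.py <<'E'
from scipy.spatial.transform import Rotation as Ro
def go(x,y,z,yaw=None):
    """mm, deg of the closing line (tool y). prints shift (cm, tool axes) and turn about tool z (rad)"""
    from plant import state
    s=state(); R=Ro.from_rotvec(s["eef_rot"]); M=R.as_matrix()
    d=M.T@(np.array([x,y,z])/1000-s["tool_pos"])*100
    cy=np.degrees(np.arctan2(M[1,1],M[0,1])); down=M.T@[0,0,-1.]
    out=[round(float(v),2) for v in d]
    if yaw is None: yaw=cy
    t=(cy-yaw+90)%180-90   # tool z points down: + turn lowers world yaw
    print("shift",out,"turn",round(np.radians(t),3),"yaw now",round(cy,1),"tilt fix",np.cross([0,0,1],down).round(4),"j6",s["joint_pos"][5].round(2),"tcp",s["tool_pos"].round(4),"w",s["gripper_width"].round(4),"t",s["clock"].round(2))
E
python3 - <<'E'
from h import *
for fn,th,pts in(("top0.npz",82,dict(bush=(204,251),roller=(426,255),housing=(241,162),plate=(376,157))),("scene0.npz",140,dict(bush=(338,157),roller=(124,222),housing=(346,240),plate=(205,300)))):
    c=load(fn); g=c["img"].max(2)
    k,l,s,_=cv2.connectedComponentsWithStats((g<th).astype(np.uint8))
    for n,(u,v) in pts.items():
        i=l[v,u]; cn=max(cv2.findContours((l==i).astype(np.uint8),0,1)[0],key=cv2.contourArea)[:,0]
        print(fn,n,s[i][2:],rect(ray(c,cn,.006)),g[v,u],g[v,u+90])
c=load("top0.npz");h=cv2.cvtColor(c["img"],cv2.COLOR_RGB2HSV);X=cloud(c)
m=(h[...,1]>150)&(c["img"][...,0]>90)&(c["img"][...,2]<60); m[:100]=0;m[:,:295]=0;m[:,325:]=0
p=X[m];print("screwdriver handle",rect(p),p[:,2].max())
m=X[...,2]>.15; m[:,200:]=0; m[300:]=0; print("can",X[m].mean(0))
go(475,-19,200,62)
E
```

```text
top0.npz bush [ 21  19 313] (426.6, 264.1, 47.6, 42.7, 89.4) 69 107
top0.npz roller [ 28  27 590] (410.2, -268.8, 64.1, 64.1, 43.8) 63 101
top0.npz housing [ 42  42 973] (641.6, 176.8, 77.3, 75.6, 33.2) 68 105
top0.npz plate [  46   64 1953] (653.0, -153.9, 146.9, 82.5, 11.9) 59 107
scene0.npz bush [ 21  19 290] (426.0, 265.3, 56.9, 49.4, -46.8) 74 143
scene0.npz roller [ 32  29 691] (409.8, -267.5, 73.0, 68.1, 10.6) 70 144
scene0.npz housing [  48   44 1189] (641.7, 178.5, 84.1, 80.4, -57.1) 77 147
scene0.npz plate [  70   80 2917] (652.5, -152.8, 152.4, 83.7, 11.8) 77 148
screwdriver handle (565.7, 36.6, 257.1, 22.7, -18.4) 0.9704610404834979
can [0.58682168 0.34885794 0.39896898]Traceback (most recent call last):
  File "<stdin>", line 12, in <module>
  File "h.py", line 28, in go
    print("shift",out,"turn",round(np.radians(t),3),"yaw now",round(cy,1),"tilt fix",np.cross([0,0,1],down).round(4),"j6",s["joint_pos"][5].round(2),"tcp",s["tool_pos"].round(4),"w",s["gripper_width"].round(4),"t",s["clock"].round(2))
                                                                                                                                                                                      ^^^^^^^^^^^^^^^^^^^^^^^^
AttributeError: 'float' object has no attribute 'round'
```

```bash
sed -i 's/s\["gripper_width"\].round(4)/round(float(s["gripper_width"]),4)/; s/s\["clock"\].round(2)/round(float(s["clock"]),2)/' h.py; python3 -c "
from h import *
go(475,-19,200,62)"
```

```text
shift [-46.52, -45.14, 3.11] turn 0.241 yaw now 75.8 tilt fix [-0.002  -0.0002  0.    ] j6 -0.1 tcp [0.1348 0.5328 0.2303] w 0.0853 t 0.1
```

```bash
python3 -m pendant '[[-2,-2,0,0,0,0,8.5],[-4,-3.9,0,0,0,0,8.5],[-4,-3.9,0,0,0,0,8.5],[-4,-3.9,0,0,0,0,8.5],[-4,-3.9,0,0,0,0,8.5],[-4,-3.9,0,0,0,0,8.5],[-4,-3.9,0,0,0,0,8.5],[-4,-3.9,0,0,0,0,8.5]]' 40; python3 -m pendant '[[-4,-3.9,0,0,0,0,8.5],[-4,-3.9,0,0,0,0,8.5],[-4,-3.9,0,0,0,0,8.5],[-3,-2.5,0.5,0,0,0,8.5],[-1,-1.5,1,0,0,0,8.5],[0,0,1,0,0,0.12,8.5],[0,0,0.6,0,0,0.12,8.5],[0,0,0,0,0,0,8.5]]'; python3 -c "
from h import *
go(475,-19,120,62)"
```

```text
clock: 1.1
tool_pos: [0.3543, 0.1739, 0.231]
eef_rot: [-0.388, -3.117, -0.0]
contact_force: [2.0, 0.9, 0.1]
gripper_width: 0.0854
grip_force: 0.0
clock: 2.1
tool_pos: [0.4694, -0.0152, 0.199]
eef_rot: [-0.755, -3.047, -0.0]
contact_force: [-0.4, -0.4, 0.2]
gripper_width: 0.0847
grip_force: 0.0
shift [-0.69, -0.07, 7.9] turn 0.003 yaw now 62.2 tilt fix [-0.0005 -0.0028  0.    ] j6 -1.24 tcp [ 0.4694 -0.0152  0.199 ] w 0.0847 t 2.1
```

```bash
python3 -m pendant '[[-0.7,-0.1,1,0,0,0,6],[0,0,3,0,0,0,6],[0,0,3,0,0,0,6],[0,0,2.5,0,0,0,6],[0,0,1.5,0,0,0,6],[0,0,0.8,0,0,0,6],[0,0,0,0,0,0,6],[0,0,0,0,0,0,6]]' 40; python3 -m pendant '[[0,0,0,0,0,0,3],[0,0,0,0,0,0,3],[0,0,0,0,0,0,2],[0,0,0,0,0,0,1],[0,0,0,0,0,0,1],[0,0,0,0,0,0,1],[0,0,0,0,0,0,1],[0,0,0,0,0,0,1]]' 40
python3 - <<'E'
from h import *
from plant import camera
c=camera("scene"); w=camera("wrist")
A=cv2.resize(c["img"][120:260,170:310,::-1],None,fx=3,fy=3,interpolation=2); B=w["img"][:,:380,::-1]
B=w["img"][...,::-1][:,170:390]; A=cv2.resize(A,(420,420)); cv2.imwrite("pics/g1.png",np.hstack([A,B]))
go(475,-19,200,62)
E
```

```text
clock: 3.1
tool_pos: [0.477, -0.0201, 0.0833]
eef_rot: [0.758, 3.047, 0.0]
contact_force: [-0.3, 0.1, 0.1]
gripper_width: 0.06
grip_force: 0.0
clock: 4.1
tool_pos: [0.4765, -0.02, 0.0828]
eef_rot: [0.758, 3.048, 0.0]
contact_force: [-0.9, -0.3, 5.4]
gripper_width: 0.0204
grip_force: 39.2
shift [0.17, 0.02, -11.71] turn 0.001 yaw now 62.1 tilt fix [ 0.0005  0.0008 -0.    ] j6 -1.24 tcp [ 0.4766 -0.02    0.0829] w 0.0204 t 4.2
```

View pics/g1.png

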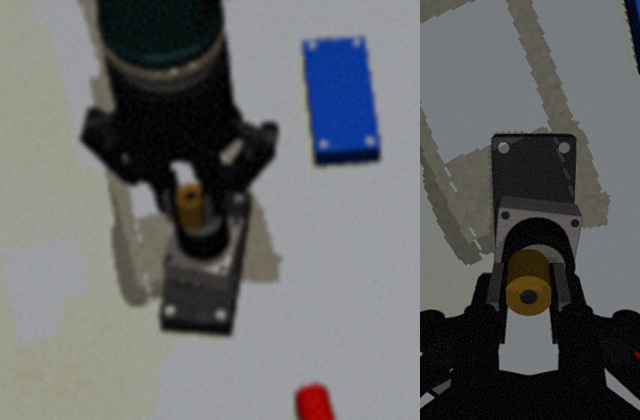

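The bush is between the pads (wrist view at 528,290), with the stack undisturbed. Now I lift it.

```bash
python3 -m pendant '[[0,0,-0.5,0,0,0,1],[0,0,-1.5,0,0,0,1],[0,0,-2.5,0,0,0,1],[0,0,-1.5,0,0,0,1],[0,0,-0.5,0,0,0,1],[0,0,0,0,0,0,1],[0,0,0,0,0,0,1],[0,0,0,0,0,0,1]]' 40; python3 -c "
from h import *
go(426,264.5,40)"
```

```text
clock: 5.2
tool_pos: [0.4757, -0.0199, 0.1464]
eef_rot: [-0.758, -3.047, 0.0]
contact_force: [-0.2, -0.9, -0.8]
gripper_width: 0.0206
grip_force: 39.1
shift [17.7, 22.8, 10.66] turn 0.0 yaw now 62.1 tilt fix [-0.0005 -0.0017  0.    ] j6 -1.24 tcp [ 0.4757 -0.0199  0.1464] w 0.0206 t 5.2
```

```bash
python3 -m pendant '[[1,1.3,0,0,0,0,1],[2,2.6,0,0,0,0,1],[2.8,3.6,0,0,0,0,1],[3,3.9,0,0,0,0,1],[3,3.9,0,0,0,0,1],[3,3.8,0,0,0,0,1],[2,2.6,0,0,0,0,1],[0.9,1.1,0,0,0,0,1]]'; python3 -m pendant '[[0,0,1,0,0,0,1],[0,0,2.5,0,0,0,1],[0,0,2.5,0,0,0,1],[0,0,2.5,0,0,0,1],[0,0,1.5,0,0,0,1],[0,0,0.6,0,0,0,1],[0,0,0,0,0,0,1],[0,0,0,0,0,0,1]]'
python3 - <<'E'
from h import *
from plant import camera
c=camera("scene"); w=camera("wrist")
A=cv2.resize(c["img"][90:200,270:380,::-1],(420,420),interpolation=2)
cv2.imwrite("pics/g2.png",np.hstack([A,w["img"][...,::-1][:,170:390]]))
np.savez("w2.npz",**w)
go(426,264.5,12.5)
E
```

```text
clock: 6.2
tool_pos: [0.4255, 0.2664, 0.1471]
eef_rot: [-0.754, -3.049, 0.0]
contact_force: [0.7, -0.3, -0.1]
gripper_width: 0.0204
grip_force: 39.2
clock: 7.2
tool_pos: [0.4275, 0.2646, 0.0424]
eef_rot: [0.758, 3.047, 0.002]
contact_force: [0.4, 0.4, 0.2]
gripper_width: 0.0203
grip_force: 39.2
shift [0.12, -0.09, 2.98] turn 0.0 yaw now 62.1 tilt fix [ 0.0017  0.0012 -0.    ] j6 -0.64 tcp [0.4274 0.2647 0.0423] w 0.0204 t 7.3
```

View pics/g2.png

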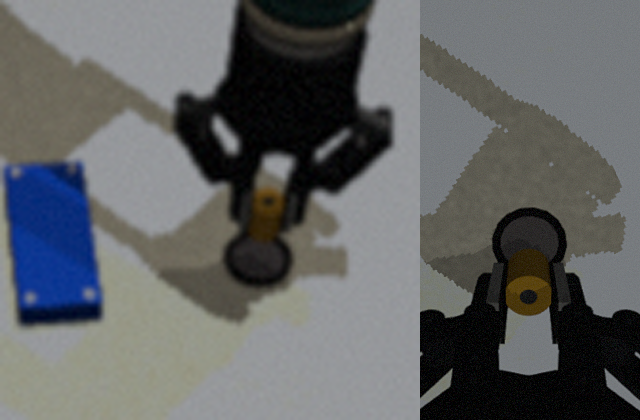

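The bush is upright, held above its nest (wrist view: nest at 530,240), and lined up. Now I lower it.

```bash
python3 -m pendant '[[0.1,-0.1,0.7,0,0,0,1],[0,0,0.9,0,0,0,1],[0,0,0.6,0,0,0,1],[0,0,0.3,0,0,0,1],[0,0,0.2,0,0,0,1],[0,0,0.1,0,0,0,1],[0,0,0.1,0,0,0,1],[0,0,0,0,0,0,1]]'
```

```text
clock: 8.3
tool_pos: [0.4254, 0.264, 0.0124]
eef_rot: [0.759, 3.048, 0.0]
contact_force: [-0.7, -0.0, -0.3]
gripper_width: 0.0203
grip_force: 39.2
```

```bash
python3 -m pendant '[[0,0,0.1,0,0,0,1],[0,0,0.1,0,0,0,1],[0,0,0,0,0,0,1],[0,0,0,0,0,0,2.6],[0,0,0,0,0,0,3],[0,0,0,0,0,0,4],[0,0,0,0,0,0,5],[0,0,0,0,0,0,5]]';  python3 -m pendant '[[0,0,-0.5,0,0,0,5],[0,0,-2,0,0,0,5],[0,0,-4,0,0,0,6],[0,0,-4,0,0,0,6],[0,0,-4,0,0,0,8],[0,0,-2,0,0,0,8],[0,0,0,0,0,0,8],[0,0,0,0,0,0,8]]'
python3 - <<'E'
from h import *
from plant import camera
c=camera("scene"); np.savez("s3.npz",**c)
A=cv2.resize(c["img"][110:210,270:390,::-1],(480,400),interpolation=2)
B=cv2.resize(c["img"][160:240,200:280,::-1],(400,400)[:2],interpolation=2)[:,:300]
cv2.imwrite("pics/g3.png",np.hstack([A,B]))
X=cloud(c); W=np.zeros(X.shape[:2],bool); W[140:165,320:360]=1; m=W&(X[...,2]>.026)&(X[...,2]<.036); print("bush top",X[m].mean(0),rect(X[m]))
W[:]=0;W[175:235,215:260]=1
m=W&(X[...,2]>.07)&(X[...,2]<.082); print("roller top",X[m].mean(0),rect(X[m]))
go(479.5,-16,120,62)
E
```

```text
clock: 9.3
tool_pos: [0.4253, 0.2639, 0.0102]
eef_rot: [-0.759, -3.048, 0.0]
contact_force: [0.4, 1.1, -0.3]
gripper_width: 0.0496
grip_force: 0.0
clock: 10.3
tool_pos: [0.4248, 0.2637, 0.1742]
eef_rot: [-0.758, -3.047, 0.002]
contact_force: [0.2, -0.1, -0.7]
gripper_width: 0.0804
grip_force: 0.0
bush top [0.42396496 0.26333441 0.03132512] (423.5, 263.3, 22.2, 20.3, -36.0)
roller top [ 0.47799909 -0.01549531  0.07552107] (477.4, -15.0, 39.7, 38.7, -59.4)
shift [-17.96, -22.11, 5.39] turn 0.001 yaw now 62.0 tilt fix [-0.0022 -0.0018  0.    ] j6 -0.64 tcp [0.4246 0.2635 0.1737] w 0.0799 t 10.35
```

View pics/g3.png

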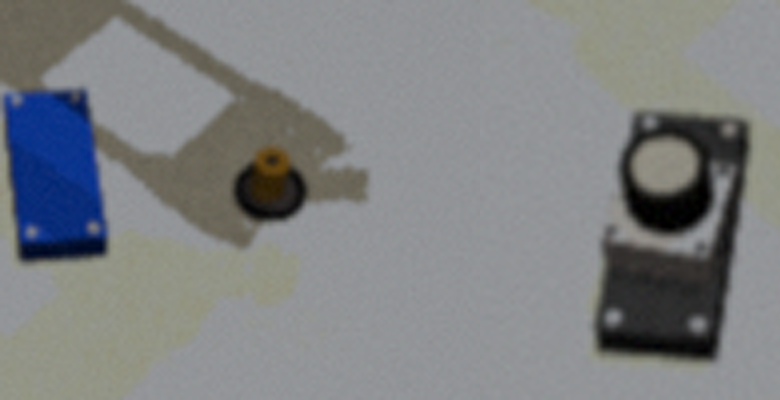

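The bush stands upright inside its nest (crop 270,190), and the roller on the housing is undisturbed. Next is the roller.

```bash
python3 -m pendant '[[-1,-1.2,0,0,0,0,8.5],[-2,-2.5,0,0,0,0,8.5],[-3,-3.7,0,0,0,0,8.5],[-3,-3.7,0,0,0,0,8.5],[-3,-3.7,0,0,0,0,8.5],[-3,-3.7,0,0,0,0,8.5],[-2,-2.4,0.5,0,0,0,8.5],[-1,-1.2,1,0,0,0,8.5]]' 40; python3 -m pendant '[[0,0,2.5,0,0,0,8.5],[0,0,2,0,0,0,8.5],[0,0,1,0,0,0,8.5],[0,0,0,0,0,0,8.5],[0,0,0,0,0,0,8.5],[0,0,0,0,0,0,8.5],[0,0,0,0,0,0,8.5],[0,0,0,0,0,0,8.5]]'; python3 -c "
from h import *
go(478.5,-15.7,55.5)"
```

```text
clock: 11.35
tool_pos: [0.4806, -0.0179, 0.1596]
eef_rot: [-0.763, -3.047, 0.0]
contact_force: [-0.2, 1.0, -0.7]
gripper_width: 0.085
grip_force: 0.0
clock: 12.35
tool_pos: [0.4809, -0.0156, 0.1056]
eef_rot: [0.758, 3.048, 0.0]
contact_force: [0.2, 0.7, 0.2]
gripper_width: 0.085
grip_force: 0.0
shift [0.22, -0.12, 5.01] turn 0.0 yaw now 62.1 tilt fix [ 0.0003  0.0006 -0.    ] j6 -1.23 tcp [ 0.4809 -0.0156  0.1056] w 0.085 t 12.35
```

```bash
python3 -m pendant '[[0.2,-0.1,1,0,0,0,8.5],[0,0,1.5,0,0,0,8.5],[0,0,1.2,0,0,0,8.5],[0,0,0.8,0,0,0,8],[0,0,0.5,0,0,0,7],[0,0,0,0,0,0,6],[0,0,0,0,0,0,5],[0,0,0,0,0,0,4.5]]'; python3 -m pendant '[[0,0,0,0,0,0,4],[0,0,0,0,0,0,3],[0,0,0,0,0,0,3],[0,0,0,0,0,0,3],[0,0,0,0,0,0,3],[0,0,-0.3,0,0,0,3],[0,0,-0.5,0,0,0,3],[0,0,-0.5,0,0,0,3]]' 40; python3 -m pendant '[[0,0,-1,0,0,0,3],[0,0,-2,0,0,0,3],[0,0,-2,0,0,0,3],[0,0,-1.5,0,0,0,3],[0,0,-0.5,0,0,0,3],[0,0,0,0,0,0,3],[0,0,0,0,0,0,3],[0,0,0,0,0,0,3]]' ;python3 - <<'E'
from h import *
go(410,-268,45)
E
```

```text
clock: 13.35
tool_pos: [0.479, -0.0157, 0.0559]
eef_rot: [0.758, 3.047, 0.0]
contact_force: [0.6, 0.9, 0.5]
gripper_width: 0.0448
grip_force: 0.0
clock: 14.35
tool_pos: [0.4781, -0.0156, 0.0681]
eef_rot: [-0.758, -3.047, 0.0]
contact_force: [0.6, 0.3, -1.3]
gripper_width: 0.0381
grip_force: 40.3
clock: 15.35
tool_pos: [0.4781, -0.0155, 0.1374]
eef_rot: [-0.758, -3.047, 0.0]
contact_force: [0.6, -0.1, -1.6]
gripper_width: 0.0386
grip_force: 40.3
shift [-5.84, -25.49, 9.25] turn 0.0 yaw now 62.1 tilt fix [-0.0005 -0.0016  0.    ] j6 -1.23 tcp [ 0.4781 -0.0155  0.1374] w 0.0386 t 15.35
```

```bash
python3 -m pendant '[[-0.3,-1.5,0,0,0,0,3],[-0.7,-3,0,0,0,0,3],[-0.9,-4,0,0,0,0,3],[-1,-4.5,0,0,0,0,3],[-1,-4.5,0,0,0,0,3],[-0.9,-4,0,0,0,0,3],[-0.7,-2.7,0,0,0,0,3],[-0.3,-1.3,0,0,0,0,3]]'; python3 -m pendant '[[0,0,1,0,0,0,3],[0,0,2.5,0,0,0,3],[0,0,2.5,0,0,0,3],[0,0,2,0,0,0,3],[0,0,1,0,0,0,3],[0,0,0.4,0,0,0,3],[0,0,0,0,0,0,3],[0,0,0,0,0,0,3]]'
python3 - <<'E'
from h import *
from plant import camera
c=camera("scene"); w=camera("wrist")
A=cv2.resize(c["img"][160:270,70:180,::-1],(420,420),interpolation=2)
cv2.imwrite("pics/g4.png",np.hstack([A,w["img"][...,::-1][:,170:390]]))
go(410,-268,10.8)
E
```

```text
clock: 16.35
tool_pos: [0.4091, -0.2698, 0.1381]
eef_rot: [-0.762, -3.047, -0.0]
contact_force: [0.1, 0.9, -1.1]
gripper_width: 0.0386
grip_force: 40.4
clock: 17.35
tool_pos: [0.4109, -0.2684, 0.0452]
eef_rot: [0.758, 3.047, -0.001]
contact_force: [0.7, -0.0, -1.3]
gripper_width: 0.0385
grip_force: 40.4
shift [0.09, 0.0, 3.43] turn 0.0 yaw now 62.0 tilt fix [-0.0002  0.0016  0.    ] j6 -1.78 tcp [ 0.4107 -0.2684  0.0451] w 0.0391 t 17.45
```

View pics/g4.png

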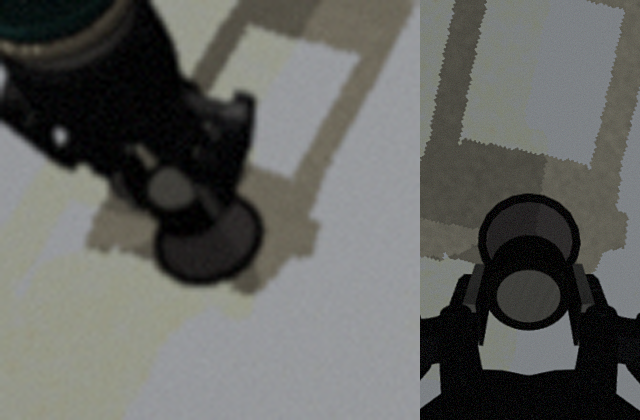

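The roller hangs centred over its nest (wrist view: 530,295 over 530,240). I lower it, release and retreat.

```bash
python3 -m pendant '[[0.1,0,0.7,0,0,0,3],[0,0,1.1,0,0,0,3],[0,0,0.8,0,0,0,3],[0,0,0.4,0,0,0,3],[0,0,0.2,0,0,0,3],[0,0,0.1,0,0,0,3],[0,0,0.1,0,0,0,3],[0,0,0,0,0,0,3]]'
```

```text
clock: 18.45
tool_pos: [0.4096, -0.2677, 0.011]
eef_rot: [0.758, 3.048, -0.0]
contact_force: [-2.1, 1.8, 3.8]
gripper_width: 0.0385
grip_force: 40.6
```

```bash
python3 -m pendant '[[0,0,0.1,0,0,0,3],[0,0,0,0,0,0,3],[0,0,0,0,0,0,4.2],[0,0,0,0,0,0,4.8],[0,0,0,0,0,0,6],[0,0,0,0,0,0,7],[0,0,0,0,0,0,7],[0,0,0,0,0,0,7]]';  python3 -m pendant '[[0,0,-0.5,0,0,0,7],[0,0,-2,0,0,0,7],[0,0,-4,0,0,0,8.5],[0,0,-4,0,0,0,8.5],[0,0,-2,0,0,0,8.5],[0,0,-1,0,0,0,8.5],[0,0,0,0,0,0,8.5],[0,0,0,0,0,0,8.5]]'
python3 - <<'E'
from h import *
from plant import camera
c=camera("scene"); np.savez("s5.npz",**c); X=cloud(c)
def L(n,a,b,u0,v0,u1,v1):
    W=np.zeros(X.shape[:2],bool); W[v0:v1,u0:u1]=1; m=W&(X[...,2]>a)&(X[...,2]<b); p=X[m]
    print(n,len(p),p.mean(0).round(4) if len(p) else '',rect(p) if len(p)>3 else '')
L("roller",.024,.036,95,190,160,245)
L("housing",.042,.056,215,170,265,235)
L("bush",.025,.036,315,130,365,175)
go(479.4,-17.8,130,55)
E
```

```text
clock: 19.45
tool_pos: [0.4094, -0.2676, 0.0092]
eef_rot: [-0.759, -3.049, -0.0]
contact_force: [0.1, 0.3, -0.1]
gripper_width: 0.0698
grip_force: 0.0
clock: 20.45
tool_pos: [0.4088, -0.2671, 0.1429]
eef_rot: [-0.758, -3.046, -0.002]
contact_force: [0.0, -0.1, -0.3]
gripper_width: 0.085
grip_force: 0.0
roller 252 [ 0.4094 -0.2671  0.0306] (407.5, -267.3, 41.0, 39.3, 2.0)
housing 460 [ 0.4802 -0.0172  0.0492] (478.3, -16.7, 51.8, 50.3, -35.1)
bush 60 [0.4239 0.2639 0.0317] (422.8, 264.6, 20.7, 20.6, -66.1)
shift [5.44, 25.33, 1.31] turn 0.123 yaw now 62.0 tilt fix [ 0.0007 -0.0028  0.    ] j6 -1.78 tcp [ 0.4087 -0.2671  0.1428] w 0.0851 t 20.5
```

```bash
python3 -m pendant '[[0.3,1.5,0,0,0,0,8.5],[0.6,3,0,0,0,0,8.5],[0.9,4,0,0,0,0,8.5],[0.9,4.3,0,0,0,0,8.5],[0.9,4.3,0,0,0,0,8.5],[0.9,4,0,0,0,0,8.5],[0.6,2.8,0,0,0,0,8.5],[0.3,1.4,0,0,0,0,8.5]]' 50; python3 -m pendant '[[0,0,1.5,0,0,0.06,8.5],[0,0,2.5,0,0,0.063,8.5],[0,0,2,0,0,0,8.5],[0,0,1,0,0,0,8.5],[0,0,0,0,0,0,8.5],[0,0,0,0,0,0,8.5],[0,0,0,0,0,0,8.5],[0,0,0,0,0,0,8.5]]'
python3 - <<'E'
from h import *
from plant import camera
w=camera("wrist"); c=camera("scene")
A=cv2.resize(c["img"][150:260,190:300,::-1],(420,420),interpolation=2)
cv2.imwrite("pics/g6.png",np.hstack([A,w["img"][...,::-1][:,170:390]]))
go(479,-17.5,27,55)
E
```

```text
clock: 21.5
tool_pos: [0.48, -0.0166, 0.1438]
eef_rot: [-0.754, -3.048, -0.0]
contact_force: [-0.4, 0.4, 1.3]
gripper_width: 0.0848
grip_force: 0.0
clock: 22.5
tool_pos: [0.4807, -0.0189, 0.075]
eef_rot: [0.944, 2.995, 0.0]
contact_force: [0.3, 1.0, -0.4]
gripper_width: 0.085
grip_force: 0.0
shift [0.2, 0.02, 4.77] turn 0.0 yaw now 55.0 tilt fix [ 0.0004  0.0006 -0.    ] j6 -1.12 tcp [ 0.4805 -0.0188  0.0747] w 0.0849 t 22.6
```

View pics/g6.png

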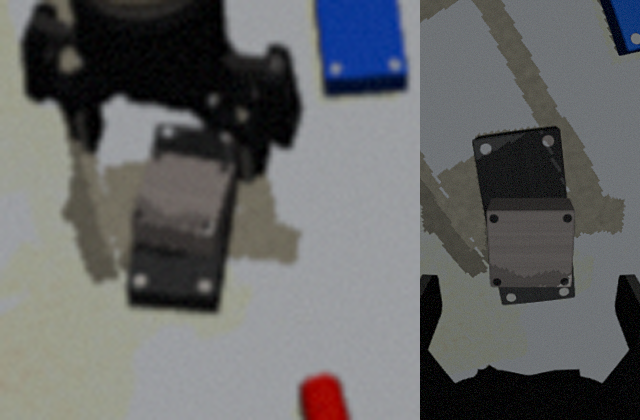

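The housing's sides are square to the fingers and it is centred between them (wrist view 531,245). I go down and grip it.

```bash
python3 -m pendant '[[0.2,0,1,0,0,0,8.5],[0,0,1.4,0,0,0,8.5],[0,0,1.1,0,0,0,8.5],[0,0,0.8,0,0,0,8],[0,0,0.4,0,0,0,7.5],[0,0,0,0,0,0,7],[0,0,0,0,0,0,6],[0,0,0,0,0,0,5.5]]'; python3 -m pendant '[[0,0,0,0,0,0,5],[0,0,0,0,0,0,4],[0,0,0,0,0,0,4],[0,0,0,0,0,0,4],[0,0,0,0,0,0,4],[0,0,0,0,0,0,4],[0,0,-0.2,0,0,0,4],[0,0,-0.4,0,0,0,4]]' 50; python3 -m pendant '[[0,0,-1,0,0,0,4],[0,0,-2,0,0,0,4],[0,0,-3,0,0,0,4],[0,0,-2,0,0,0,4],[0,0,-0.5,0,0,0,4],[0,0,0,0,0,0,4],[0,0,0,0,0,0,4],[0,0,0,0,0,0,4]]' ;python3 - <<'E'
from h import *
go(641.6,177.5,50,33)
E
```

```text
clock: 23.6
tool_pos: [0.479, -0.0177, 0.0278]
eef_rot: [0.944, 2.995, 0.0]
contact_force: [0.5, -0.2, 0.3]
gripper_width: 0.0551
grip_force: 0.0
clock: 24.6
tool_pos: [0.4776, -0.0176, 0.0323]
eef_rot: [-0.944, -2.994, 0.001]
contact_force: [0.6, -0.2, -2.4]
gripper_width: 0.049
grip_force: 53.3
clock: 25.6
tool_pos: [0.478, -0.0175, 0.1172]
eef_rot: [-0.944, -2.994, 0.0]
contact_force: [-0.3, 0.5, -2.2]
gripper_width: 0.0488
grip_force: 53.3
shift [-2.23, 25.37, 6.69] turn 0.384 yaw now 55.0 tilt fix [-0.0009 -0.002   0.    ] j6 -1.12 tcp [ 0.478  -0.0175  0.1172] w 0.0488 t 25.6
```

```bash
python3 -m pendant '[[-0.1,1.4,0,0,0,0,4],[-0.2,3,0,0,0,0,4],[-0.4,4,0,0,0,0,4],[-0.4,4.4,0,0,0,0,4],[-0.4,4.4,0,0,0,0,4],[-0.4,4,0,0,0,0,4],[-0.2,2.8,0,0,0,0,4],[-0.1,1.4,0,0,0,0,4]]'; python3 -m pendant '[[0,0,0,0,0,0.1,4],[0,0,1,0,0,0.14,4],[0,0,2,0,0,0.144,4],[0,0,2,0,0,0,4],[0,0,1.2,0,0,0,4],[0,0,0.6,0,0,0,4],[0,0,0,0,0,0,4],[0,0,0,0,0,0,4]]'
python3 - <<'E'
from h import *
from plant import camera
c=camera("scene"); w=camera("wrist")
A=cv2.resize(c["img"][180:290,290:400,::-1],(420,420),interpolation=2)
cv2.imwrite("pics/g7.png",np.hstack([A,w["img"][...,::-1][:,170:390]]))
go(641.6,177.5,8.5,33)
E
```

```text
clock: 26.6
tool_pos: [0.6429, 0.1799, 0.1172]
eef_rot: [-0.942, -2.996, 0.0]
contact_force: [-0.7, -0.9, -1.4]
gripper_width: 0.0489
grip_force: 53.2
clock: 27.6
tool_pos: [0.643, 0.178, 0.0513]
eef_rot: [1.498, 2.76, 0.002]
contact_force: [0.4, 0.4, -1.0]
gripper_width: 0.0486
grip_force: 53.2
shift [0.04, -0.15, 4.29] turn 0.0 yaw now 33.0 tilt fix [ 0.0019  0.0007 -0.    ] j6 -0.39 tcp [0.643  0.178  0.0514] w 0.049 t 27.7
```

View pics/g7.png

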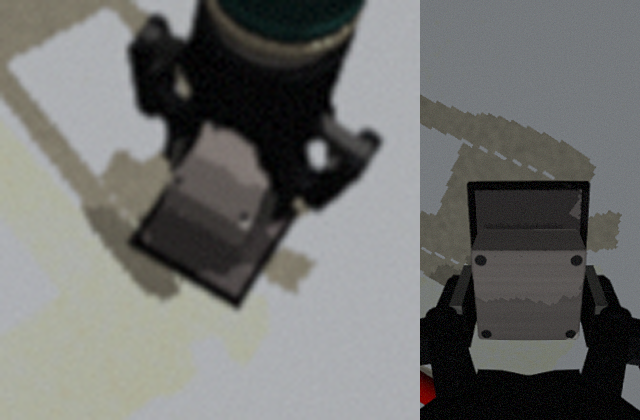

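The housing is square over its nest (wrist view 530,280; nest rim at 468–588), and the screwdriver handle is well clear. I lower it.

```bash
python3 -m pendant '[[0,-0.15,1,0,0,0,4],[0,0,1.3,0,0,0,4],[0,0,1,0,0,0,4],[0,0,0.5,0,0,0,4],[0,0,0.2,0,0,0,4],[0,0,0.1,0,0,0,4],[0,0,0.1,0,0,0,4],[0,0,0,0,0,0,4]]'
```

```text
clock: 28.7
tool_pos: [0.6415, 0.1771, 0.0092]
eef_rot: [1.498, 2.76, 0.001]
contact_force: [-0.4, 1.3, 0.7]
gripper_width: 0.0489
grip_force: 53.5
```

```bash
python3 -m pendant '[[0,0,0,0,0,0,4],[0,0,0.05,0,0,0,4],[0,0,0,0,0,0,5.1],[0,0,0,0,0,0,5.5],[0,0,0,0,0,0,6.5],[0,0,0,0,0,0,7.5],[0,0,0,0,0,0,7.5],[0,0,0,0,0,0,7.5]]';  python3 -m pendant '[[0,0,-0.5,0,0,0,7.5],[0,0,-2,0,0,0,7.5],[0,0,-4,0,0,0,8.5],[0,0,-4,0,0,0,8.5],[0,0,-2,0,0,0,8.5],[0,0,-1,0,0,0,8.5],[0,0,0,0,0,0,8.5],[0,0,0,0,0,0,8.5]]'
python3 - <<'E'
from h import *
from plant import camera
c=camera("scene"); np.savez("s8.npz",**c); X=cloud(c)
def L(n,a,b,u0,v0,u1,v1):
    W=np.zeros(X.shape[:2],bool); W[v0:v1,u0:u1]=1; m=W&(X[...,2]>a)&(X[...,2]<b); p=X[m]
    print(n,len(p),p.mean(0).round(4) if len(p) else '',rect(p) if len(p)>3 else '')
L("housing",.024,.036,320,210,375,260)
L("plate",.015,.03,215,170,265,240)
go(474,-15,100,62)
E
```

```text
clock: 29.7
tool_pos: [0.6411, 0.177, 0.0078]
eef_rot: [1.499, 2.761, 0.0]
contact_force: [-1.1, -0.2, 0.1]
gripper_width: 0.0747
grip_force: 0.0
clock: 30.7
tool_pos: [0.6401, 0.1768, 0.1406]
eef_rot: [-1.498, -2.758, 0.004]
contact_force: [-0.5, -0.1, -0.5]
gripper_width: 0.085
grip_force: 0.0
housing 492 [0.641  0.1759 0.03  ] (639.9, 176.7, 51.7, 50.0, -56.9)
plate 1099 [ 0.4766 -0.0163  0.0233] (473.1, -15.1, 123.3, 54.3, -27.6)
shift [-7.05, -24.36, 4.13] turn -0.506 yaw now 33.0 tilt fix [-0.0036 -0.0015  0.    ] j6 -0.39 tcp [0.6401 0.1768 0.1405] w 0.0849 t 30.75
```

```bash
python3 -m pendant '[[-0.5,-1.4,0,0,0,0,8.5],[-0.9,-3,0,0,0,0,8.5],[-1.1,-4,0,0,0,0,8.5],[-1.1,-4,0,0,0,0,8.5],[-1.1,-4,0,0,0,0,8.5],[-1.1,-4,0,0,0,0,8.5],[-0.8,-2.6,0,0,0,0,8.5],[-0.4,-1.4,0,0,0,0,8.5]]' 50; python3 -m pendant '[[0,0,0,0,0,-0.1,8.5],[0,0,1.5,0,0,-0.14,8.5],[0,0,2,0,0,-0.14,8.5],[0,0,2,0,0,-0.13,8.5],[0,0,1.5,0,0,0,8.5],[0,0,0,0,0,0,8.5],[0,0,0,0,0,0,8.5],[0,0,0,0,0,0,8.5]]'
python3 - <<'E'
from h import *
from plant import camera
w=camera("wrist"); c=camera("scene")
A=cv2.resize(c["img"][150:260,190:300,::-1],(420,420),interpolation=2)
cv2.imwrite("pics/g9.png",np.hstack([A,w["img"][...,::-1][:,170:390]]))
go(474,-15.3,5,62.2)
E
```

```text
clock: 31.75
tool_pos: [0.473, -0.0158, 0.1424]
eef_rot: [-1.501, -2.759, 0.0]
contact_force: [-0.2, -0.4, -0.3]
gripper_width: 0.085
grip_force: 0.0
clock: 32.75
tool_pos: [0.4753, -0.0147, 0.0738]
eef_rot: [0.754, 3.048, 0.0]
contact_force: [0.6, 0.2, 0.5]
gripper_width: 0.0849
grip_force: 0.0
shift [0.08, -0.11, 6.86] turn 0.0 yaw now 62.2 tilt fix [ 0.0006  0.0015 -0.    ] j6 -1.24 tcp [ 0.4751 -0.0147  0.0736] w 0.0849 t 32.85
```

View pics/g9.png

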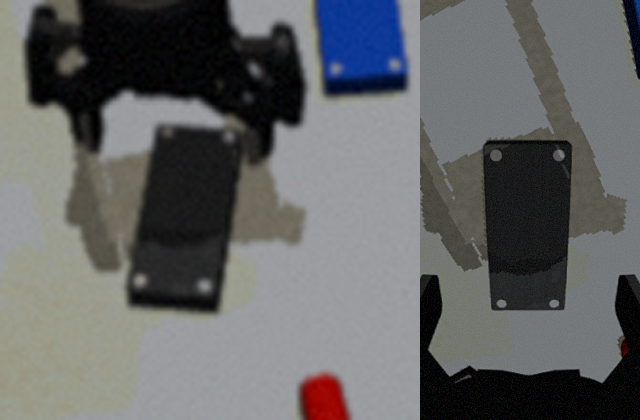

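The plate is square and centred between the fingers (wrist view 528,225). I go down and grip it.

```bash
python3 -m pendant '[[0.1,-0.1,1,0,0,0,8.5],[0,0,2,0,0,0,8.5],[0,0,2,0,0,0,8.5],[0,0,1.1,0,0,0,8.5],[0,0,0.5,0,0,0,8],[0,0,0.2,0,0,0,7.5],[0,0,0,0,0,0,6.8],[0,0,0,0,0,0,6]]'; python3 -m pendant '[[0,0,0,0,0,0,5.5],[0,0,0,0,0,0,4.5],[0,0,0,0,0,0,4.5],[0,0,0,0,0,0,4.5],[0,0,0,0,0,0,4.5],[0,0,0,0,0,0,4.5],[0,0,0,0,0,0,4.5],[0,0,-0.2,0,0,0,4.5]]' 90
```

```text
clock: 33.85
tool_pos: [0.4737, -0.0151, 0.0054]
eef_rot: [0.754, 3.049, 0.0]
contact_force: [-0.1, 0.6, -0.2]
gripper_width: 0.0602
grip_force: 0.0
clock: 34.85
tool_pos: [0.4727, -0.015, 0.0065]
eef_rot: [-0.754, -3.049, 0.0]
contact_force: [-0.3, 0.5, -3.3]
gripper_width: 0.0516
grip_force: 94.6
```

```bash
python3 -m pendant '[[0,0,-0.5,0,0,0,4.5],[0,0,-1,0,0,0,4.5],[0,0,-1.5,0,0,0,4.5],[0,0,-1.5,0,0,0,4.5],[0,0,-1,0,0,0,4.5],[0,0,-0.5,0,0,0,4.5],[0,0,0,0,0,0,4.5],[0,0,0,0,0,0,4.5]]' ;python3 - <<'E'
from h import *
go(652.7,-153.4,55,102)
E
```

```text
clock: 35.85
tool_pos: [0.4727, -0.0149, 0.0662]
eef_rot: [-0.754, -3.049, 0.0]
contact_force: [-0.1, 0.4, -3.6]
gripper_width: 0.0518
grip_force: 94.6
shift [-22.38, -3.86, 1.1] turn -0.694 yaw now 62.2 tilt fix [-0.0003 -0.0012  0.    ] j6 -1.24 tcp [ 0.4727 -0.0149  0.0662] w 0.0518 t 35.85
```

```bash
python3 -m pendant '[[-1.4,-0.2,0,0,0,0,4.5],[-2.6,-0.5,0,0,0,0,4.5],[-3.5,-0.6,0,0,0,0,4.5],[-3.7,-0.6,0,0,0,0,4.5],[-3.7,-0.6,0,0,0,0,4.5],[-3.5,-0.6,0,0,0,0,4.5],[-2.6,-0.5,0,0,0,0,4.5],[-1.4,-0.3,0,0,0,0,4.5]]'; python3 -m pendant '[[0,0,0,0,0,-0.06,4.5],[0,0,0,0,0,-0.12,4.5],[0,0,0,0,0,-0.14,4.5],[0,0,0,0,0,-0.14,4.5],[0,0,0,0,0,-0.13,4.5],[0,0,0,0,0,-0.1,4.5],[0,0,0,0,0,0,4.5],[0,0,0,0,0,0,4.5]]'
python3 - <<'E'
from h import *
from plant import camera
c=camera("scene"); w=camera("wrist")
A=cv2.resize(c["img"][240:350,150:260,::-1],(420,420),interpolation=2)
cv2.imwrite("pics/g10.png",np.hstack([A,w["img"][...,::-1][:,170:390]]))
go(652.7,-153.4,8.5,102)
E
```

```text
clock: 36.85
tool_pos: [0.6542, -0.1555, 0.0655]
eef_rot: [-0.755, -3.048, 0.0]
contact_force: [0.0, 0.2, -3.4]
gripper_width: 0.0514
grip_force: 94.6
clock: 37.85
tool_pos: [0.6531, -0.1539, 0.0665]
eef_rot: [0.32, -3.125, -0.001]
contact_force: [-0.3, 0.5, -2.7]
gripper_width: 0.0515
grip_force: 94.5
shift [0.03, 0.05, 5.81] turn -0.005 yaw now 101.7 tilt fix [ 0.0002 -0.0002  0.    ] j6 -2.09 tcp [ 0.6532 -0.1539  0.0666] w 0.0514 t 37.95
```

View pics/g10.png

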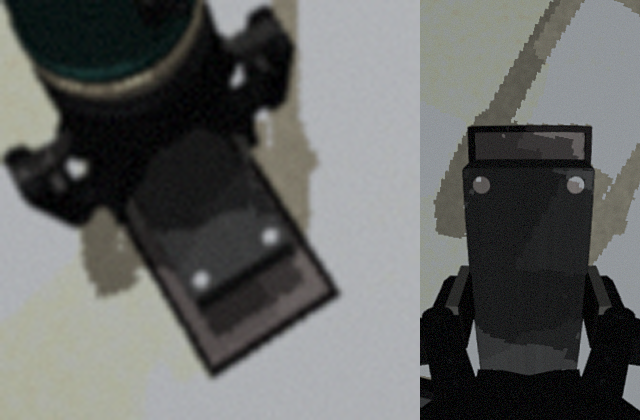

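The plate is held level and parallel over the oblong nest (wrist view: rim at 468–592, plate centred). I lower it.

```bash
python3 -m pendant '[[0,0,1,0,0,0,4.5],[0,0,1.4,0,0,0,4.5],[0,0,1.4,0,0,0,4.5],[0,0,0.9,0,0,0,4.5],[0,0,0.5,0,0,0,4.5],[0,0,0.3,0,0,0,4.5],[0,0,0.15,0,0,0,4.5],[0,0,0.05,0,0,0,4.5]]'
```

```text
clock: 38.95
tool_pos: [0.6535, -0.154, 0.0102]
eef_rot: [-0.322, 3.124, -0.0]
contact_force: [-0.2, -0.1, -2.2]
gripper_width: 0.0514
grip_force: 94.5
```

```bash
python3 -m pendant '[[0,0,0.05,0,0,0,4.5],[0,0,0,0,0,0,4.5],[0,0,0,0,0,0,5.4],[0,0,0,0,0,0,5.8],[0,0,0,0,0,0,6.5],[0,0,0,0,0,0,7.5],[0,0,0,0,0,0,8],[0,0,0,0,0,0,8]]'
```

```text
clock: 39.95
tool_pos: [0.6532, -0.1539, 0.0093]
eef_rot: [-0.322, 3.125, 0.0]
contact_force: [0.1, -0.2, 0.1]
gripper_width: 0.0801
grip_force: 0.0
```

```bash
python3 -m pendant '[[0,0,-0.5,0,0,0,8],[0,0,-2,0,0,0,8],[0,0,-4,0,0,0,8.5],[0,0,-4,0,0,0,8.5],[0,0,-4,0,0,0,8.5],[0,0,-4,0,0,0,8.5],[0,0,-2,0,0,0,8.5],[0,0,0,0,0,0,8.5]]'
python3 - <<'E'
from h import *
from plant import camera
c=camera("scene"); cv2.imwrite("pics/end.png",c["img"][...,::-1]); X=cloud(c)
def L(n,a,b,u0,v0,u1,v1):
    W=np.zeros(X.shape[:2],bool); W[v0:v1,u0:u1]=1; m=W&(X[...,2]>a)&(X[...,2]<b); p=X[m]
    print(n,len(p),p.mean(0).round(4) if len(p) else '',rect(p) if len(p)>3 else '')
L("bush",.025,.036,315,130,365,175)
L("roller",.024,.036,95,190,160,245)
L("housing",.024,.036,320,210,375,260)
L("plate",.02,.032,160,240,250,345)
go(652,-153,200)
E
```

```text
clock: 40.95
tool_pos: [0.6545, -0.1543, 0.2191]
eef_rot: [-0.321, 3.118, -0.005]
contact_force: [-0.2, 0.4, -0.9]
gripper_width: 0.0848
grip_force: 0.0
bush 63 [0.424  0.2633 0.0316] (423.3, 264.3, 22.5, 19.7, -50.5)
roller 247 [ 0.409  -0.2672  0.0305] (407.6, -267.6, 41.1, 39.2, 15.3)
housing 486 [0.641  0.176  0.0301] (639.8, 176.8, 51.7, 50.2, -57.9)
plate 1562 [ 0.6547 -0.1537  0.0263] (652.0, -153.8, 121.5, 53.9, 11.8)
shift [0.14, 0.14, 1.64] turn 0.0 yaw now 101.8 tilt fix [-0.0017  0.0031  0.    ] j6 -2.09 tcp [ 0.6536 -0.154   0.2164] w 0.0848 t 41.0
```

View pics/end.png

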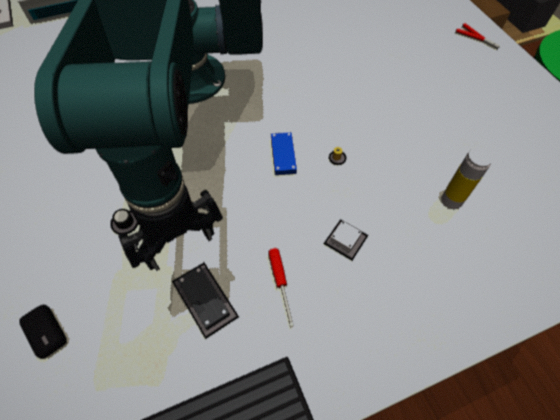

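All the parts lie in their nests: bush (338,156), housing (346,239), plate (205,298), and the roller measured in its own nest. The can and the screwdriver have not moved, and the arm is clear. I hand the job in.

```bash
python3 -m pendant '[[0,0,0,0,0,0,8.5],[0,0,0,0,0,0,8.5],[0,0,0,0,0,0,8.5],[0,0,0,0,0,0,8.5],[0,0,0,0,0,0,8.5],[0,0,0,0,0,0,8.5],[0,0,0,0,0,0,8.5],[0,0,0,0,0,0,8.5]]' | head -2; python3 -c "
from plant import close_job
print(close_job())"
```

```text
clock: 42.0
tool_pos: [0.6532, -0.1539, 0.2144]
the job is handed in; nothing more can be done
None
```

I handed the job in at 42 s: the bush, roller, housing and plate are upright in their own nests, each measured within about 3 mm of its nest's centre, and the spray can and screwdriver look unmoved; no verdict came back.

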